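# Change the salt jar for the spice jar at the back of the caddy

### The arm

A 6-joint arm with a two-finger parallel gripper is mounted at the origin on a cart in front of the work surface, level with it; the furniture and walls round the work are solid. World frame = base frame: x ahead of the robot, y to its left, z up, the work surface at z = 0. Lengths are in m, angles in degrees, forces in N, time in s.
With the tool pointing down it reaches from about 0.425 to 1.125 m from the base axis. Payload 14.9 kg.
Tool frame: the origin (TCP) lies midway between the tips of the shut fingers; the grasp point (between the pads) lies 19 mm behind it; z points along the fingers, y is the line along which they close (so a half turn about z gives the same grasp; the last joint's range is limited). The gripper opens to 91 mm and grips with 3 to 60 N. Pads are 32 mm wide; open, the fingers measure 118 mm over their backs; the gripper's body (76 mm by 178 mm) begins 60 mm behind the grasp point.
Start: joints at [-69.116, 21.709, 99.362, -0, 58.929, -1.908], TCP at [0.271, -0.645, 0.214] pointing down, gripper open.
Joint ranges: [-158.91, 158.91], [-42.39, 125.64], [0.06, 152.35], [-60.88, 240.88], [17.5, 164.5], [-176.32, 176.32]. Speed limits (degrees/s): [108.29, 108.29, 136.94, 180, 180, 180].

### API

Orientations are given as [roll, pitch, yaw] about the fixed x, y, z axes, in that order (R = Rz(yaw) Ry(pitch) Rx(roll)).
In Python, from workcell import arm gives the robot as it stands.
- The arm moves only by the tool play_rows, never from a script. Its argument "moves" is a list of rows, each a list of 7 numbers: the shift along the world's x, y, z in cm, then the turn, a rotation vector about the world's x, y, z in rad, then the opening, from 0 (shut) to 1 (fully open). In form: [[x, y, z, wx, wy, wz, gripper], ...]. A call has 1 to 12 rows; each row shifts and turns the commanded pose from where the row before left it; what a row does not reach is not made up. A row lasts 1/12 s, in which the tool goes at most 41.7 mm and 7.16 degrees, less where a joint would pass 70% of its speed; a pose out of reach is approached as far as the arm can. A call is refused whole if a number of a shift passes 4.17 or a number of a turn 0.125, either way. A call with a gripper value outside its range is refused whole. The fingers move at their own pace and stop on an object; "squeeze" is the grip in N (left out, the last holds). Time passes only in rows, so rows that do not move let the fingers close. It gives the time, the measured TCP pose, the force, the opening and the grip force at its end, in the units of the state.
- arm.get_obs(): the state, without advancing time (a new reading comes with each control period).
- arm.capture(name): name is "scene" or "side" or "wrist"; returns a dict with "frame" (384x512x3 uint8, blue, green, red), "depth" (384x512 float32, m along the optical axis (not along the pixel's ray), 0 where there is no reading), "intrinsics" (3x3 intrinsics, pixels), "R" (3x3) and "t" (3): a world point X has camera coordinates R X + t; the wrist camera has in their place "tool_from_camera" (4x4, takes a point from camera to tool coordinates, whose origin is the TCP and whose axes are the flange's). Camera axes: x right, y down, z forward; pixel columns grow to the right and rows downward; lengths in m; the calibration is good to about 2 mm. The wrist camera is an equidistant fisheye: a pixel r from the principal point sees the ray r / f radians off the axis. A picture is of the moment at which its call begins: read the wrist's pose just before it.
- arm.close_job(): hands the job in; it is judged then, once.
The state is a dict: "t": time; "q": joint angles; "qvel": joint speeds; "effort": joint torques, N m; "tcp_pos": TCP position; "tool_rot": TCP orientation; "contact_force": force on the tool from outside, world axes, zero at the start; "torque": the same for the moment, N m; "gripper_width": opening from 0.0 (shut) to 1.0 (fully open); "finger_force": force on a finger pad.
Only numpy, scipy, OpenCV 4.12 (cv2) and the standard library are available. Lean on these libraries where they do the work, as an engineer would, in place of code of your own. Each camera call takes 0.05 s, during which the arm holds its last target. There are 200 camera calls.

### The job

In the wooden caddy a white-lidded coffee jar and a dark tea box stand in the way of the small salt jar at the back: clear both onto the chopping board and leave them there while you stand the salt jar in the middle of the cork coaster and put the spice jar, which stands on the worktop in front of the caddy, into the salt jar's old place. Then put the coffee jar and the tea box back in the caddy, each just where it stood at the start and the box square as before. Everything ends upright and let go, and the tall blue-lidded jar, the little dark bottle and the juicer must stay where they are.

Things in the scene. Friction and masses are not known exactly. Their poses are not given: they have to be found in the camera images.
- caddy: Fixed brown wooden caddy, 150 (x) by 220 (y) mm; origin under its centre, x to its back. Floor 8 mm thick; back board 70 mm high, inner face at x = +65; rims to 22 mm (sides), 16 mm (front), at the edges. The salt jar stands at x = +30.5, y = 0 mm: the spice jar's place. Coffee jar and tea box stand at about x = -2.5, y = +60 and -60 (either way round), 30 mm free behind them. Yaw within 0.25 rad.
- board: Fixed pale wooden chopping board, 150 (its x) by 180 (its y) by 12 mm thick, flat on the worktop, left or right of the caddy's front. Origin at the centre of its underside. The side area: room for two things side by side along its y, about 42 mm either side of its centre.
- coaster: Fixed round cork coaster, diameter 100 mm, 6 mm thick, on the worktop on the side away from the board. Origin at the centre of its underside.
- coffee_mid (a point): Coffee jar, clear with grey-brown content and white lid, round, diameter 64, height 100 mm, 0.2 to 0.4 kg, loose. Point half-way up on its axis; z up.
- tea_mid (a point): Dark tea box, 35 (its x) by 66 (its y) by about 100 mm high, about 0.1 kg, loose. Point at its centre, 50 mm above its foot; z up. Its x (thin) axis lies along the caddy's x axis at the start, within about 0.06 rad.
- salt_mid (a point): Salt jar, clear with white content and white lid, round, diameter 45 (41 above 60 mm), height 86 mm, 0.1 to 0.21 kg, loose. Point half-way up (43 mm) on its axis; z up.
- spice_mid (a point): Spice jar with white lid and dark spots on it, green herb behind a printed label, round, diameter 47, height 98 mm, about 0.11 kg, loose, alone on the worktop between the robot and the caddy. Point half-way up (49 mm) on its axis; z up.
- vanilla_mid (a point): Bystander: little dark bottle with black cap, diameter 40, height 102 mm, loose, front left. Point half-way up.
- tall_jar_mid (a point): Bystander: tall jar with blue lid, diameter 56, height 142 mm, loose, to the left of the caddy. Point half-way up.
- juicer_mid (a point): Bystander: pale lilac citrus juicer, diameter 94, height 118 mm, loose, to the right of the caddy. Point half-way up.
Not all that is in view belongs to the job. What is shaped like the part that bears tea_mid but purple is not meant. Leave any purple look-alike of the part that bears coffee_mid alone.

How it is judged (in metres and radians):
On the way, in this order (a step that is already met when the one before it is completed fails the run):
1. coffee jar and tea box both stand on the chopping board (x of coffee_mid in the frame of board between -0.065 and 0.065 m and y of coffee_mid in the frame of board between -0.085 and 0.085 m and z of coffee_mid in the frame of board between 0.054 and 0.07 m and angle between each of coffee_mid, tea_mid's own z axis and vertical below 0.12 rad and x of tea_mid in the frame of board between -0.065 and 0.065 m and y of tea_mid in the frame of board between -0.085 and 0.085 m and z of tea_mid in the frame of board between 0.054 and 0.07 m), for 0.2 s.
2. the salt jar stands in the middle of the coaster, coffee jar and tea box still on the board (all of step 1 and horizontal distance between salt_mid and coaster below 0.015 m and z of salt_mid in the frame of coaster between 0.041 and 0.057 m and angle between salt_mid's own z axis and vertical below 0.12 rad), for 0.2 s.
3. the spice jar stands in the salt jar's old place at the back of the caddy, coffee jar and tea box still on the board (all of step 2 and x of spice_mid in the frame of caddy between 0.0155 and 0.0455 m and y of spice_mid in the frame of caddy between -0.015 and 0.015 m and z of spice_mid in the frame of caddy between 0.049 and 0.065 m and angle between spice_mid's own z axis and vertical below 0.12 rad), for 0.2 s.
At the end, for the whole second after the job is handed in: Salt jar within 15 mm of the coaster's centre; spice jar in the caddy within 15 mm each way of the back middle place; coffee jar and tea box within 15 mm of where they stood at the start, the box within 0.25 rad of square to the caddy; all upright within 0.12 rad, at rest (horizontal distance between salt_mid and coaster below 0.015 m and z of salt_mid in the frame of coaster between 0.041 and 0.057 m and angle between each of salt_mid, spice_mid, coffee_mid, tea_mid's own z axis and vertical below 0.12 rad and x of spice_mid in the frame of caddy between 0.0155 and 0.0455 m and y of spice_mid in the frame of caddy between -0.015 and 0.015 m and z of spice_mid in the frame of caddy between 0.049 and 0.065 m and distance of each of coffee_mid, tea_mid from where it was at the start of the episode below 0.015 m and angle between the x axis of tea_mid and the x axis of caddy, either way round below 0.25 rad and linear speed of each of coffee, tea, salt, spice below 0.02 m/s); the robot touches nothing.
It fails at once if a bystander was moved more than 20 mm (distance of any of vanilla_mid, tall_jar_mid, juicer_mid from where it was at the start of the episode above 0.02 m).
It fails at once if a jar or the box was tipped over (angle between any of coffee_mid, tea_mid, salt_mid, spice_mid's own z axis and vertical above 0.7 rad).
It also fails if it takes over 128 s, if anything falls off the work surface, if the arm or the gripper's body presses on something with over 40 N, if the wrist force passes 120 N, or if a joint passes its speed limit or range.

## Working session

There is one attempt and no reset: what is moved stays moved. The work goes in short steps, Python scripts to look and compute and a tool call to move; the robot and the scene stay as the last step left them, time stands still between calls to the robot, and variables do not carry over. Pictures are saved under pics/ and viewed, at most 14 in all, crops included, and the job is handed in when it is done.

Besides the shell and the picture viewer there is one more tool, called after ">>>" as name([rows], argument=value, ...), one row to a line, values as JSON. play_rows: Moves the arm, as the interface text tells. Its arguments: {"type":"object","properties":{"moves":{"type":"array","items":{"type":"array","items":{"type":"number"}}},"squeeze":{"type":"number"}},"required":["moves"]}

```bash
mkdir -p pics; ls; cat > h.py <<'E'
import numpy as np, cv2, pickle
from workcell import arm
def grab(n):
    o=arm.get_obs(); c=arm.capture(n); c['obs']=o
    pickle.dump(c,open(n+'.pkl','wb')); return c
def cloud(c):
    d=c['depth']; K=c['intrinsics']; v,u=np.mgrid[:d.shape[0],:d.shape[1]]
    P=np.stack([(u-K[0,2])/K[0,0]*d,(v-K[1,2])/K[1,1]*d,d],-1)
    W=(P-c['t'])@c['R']; W[d==0]=np.nan; return W
E
python3 - <<'E'
from h import *
for n in ['scene','side']:
    c=grab(n); cv2.imwrite(f'pics/{n}0.png',cv2.resize(c['frame'],(800,600),interpolation=cv2.INTER_CUBIC))
    print(n,c['intrinsics'].tolist(),(-c['R'].T@c['t']).round(3),c['R'][2].round(2),(c['depth']==0).mean())
print(arm.get_obs())
E
```

```text
pics
scene [[463.35494065681036, 0.0, 260.3658736127099], [0.0, 463.35494065681036, 183.15838288872635], [0.0, 0.0, 1.0]] [ 0.391 -1.122  1.2  ] [ 0.13  0.68 -0.72] 0.00384521484375
side [[381.39182817839014, 0.0, 258.123380264088], [0.0, 381.39182817839014, 192.56422791728303], [0.0, 0.0, 1.0]] [ 0.633 -0.993  0.759] [-0.02  0.82 -0.57] 0.0038808186848958335
{'t': 0.1, 'q': array([-6.91145602e+01,  2.17343401e+01,  9.93928671e+01, -1.87039839e-03,
        5.89290805e+01, -1.91055314e+00]), 'qvel': array([ 0.00774256, -0.02301496, -0.17649252, -0.02889352, -0.07579928,
        0.05836085]), 'effort': array([ 1.72779510e-03, -7.65031171e+01, -4.35285974e+01,  6.52752025e-02,
        3.98774177e-02, -3.16290721e-05]), 'tcp_pos': array([ 0.27104486, -0.64500147,  0.21336291]), 'tool_rot': array([-1.79943690e+02, -2.76380489e-04,  2.27969589e+01]), 'contact_force': array([-0.00352516, -0.54428192, -0.60726141]), 'torque': array([-0.01382684,  0.00516677,  0.00158222]), 'finger_force': 0.0, 'gripper_width': 1.001472419896928}
```

View pics/scene0.png

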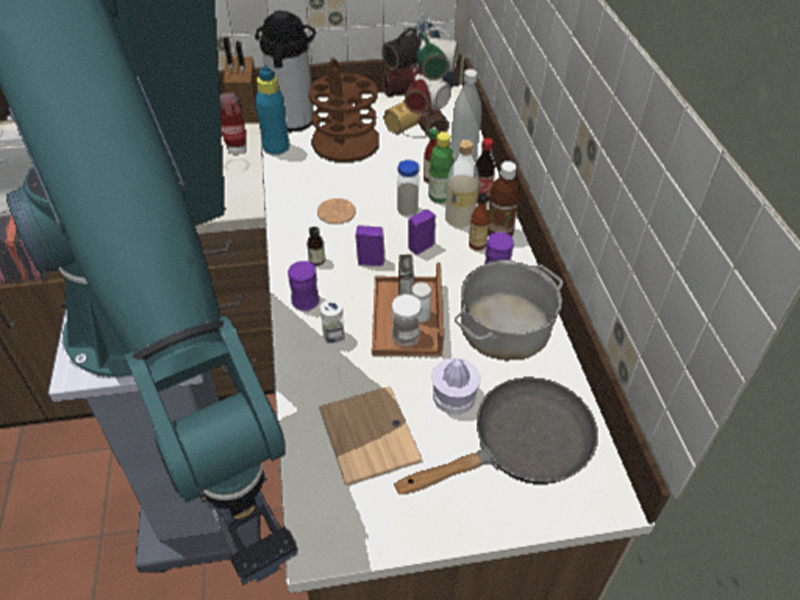

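View pics/side0.png

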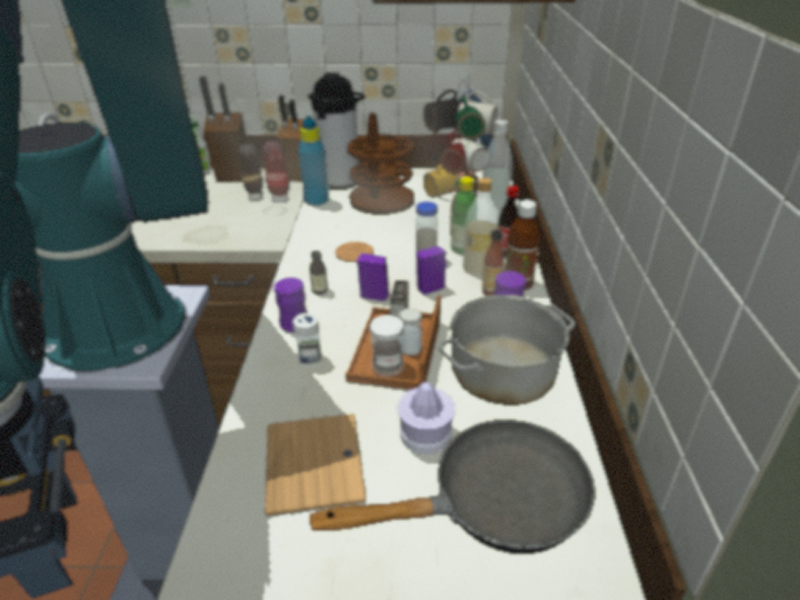

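The scene view shows these candidates:
- **Coffee jar:** (405,318) in the caddy. The purple look-alike jars at (303,285) and (498,245) are not meant.
- **Tea box:** dark, at (405,270) in the caddy. The purple boxes at (370,245) and (421,230) are not meant.
- **Salt jar:** (423,302).
- **Spice jar:** (332,322).
- **Coaster and board:** coaster at (337,210), board at (370,432).
- **Bystanders:** vanilla at (316,245), tall jar at (408,185), juicer at (456,385).

Next I'll make an ortho map and measure from it.

```bash
cat > ortho.py <<'E'
from h import *
def ortho(names,x0=.3,x1=1.1,y0=-.55,y1=.65,s=.0015):
    # rows: x decreasing downward... image col = -y, row = -x (robot's view)
    H,W=int((x1-x0)/s),int((y1-y0)/s); img=np.zeros((H,W,3),np.uint8); z=np.full((H,W),-1.)
    for n in names:
        c=pickle.load(open(n+'.pkl','rb')); P=cloud(c).reshape(-1,3); C=c['frame'].reshape(-1,3)
        k=np.isfinite(P[:,0]); P=P[k];C=C[k]
        r=((x1-P[:,0])/s).astype(int); q=((y1-P[:,1])/s).astype(int)
        k=(r>=0)&(r<H)&(q>=0)&(q<W)&(P[:,2]<.3)
        o=np.argsort(P[k,2]); r,q,C,Z=r[k][o],q[k][o],C[k][o],P[k,2][o]
        for dr in (0,1):
            for dq in (0,1):
                rr,qq=np.minimum(r+dr,H-1),np.minimum(q+dq,W-1)
                m=Z>z[rr,qq]; img[rr[m],qq[m]]=C[m]; z[rr[m],qq[m]]=Z[m]
    return img,z
E
python3 - <<'E'
from ortho import *
i,z=ortho(['scene','side']); 
for k,x in enumerate(np.arange(.4,1.1,.1)): cv2.putText(i,f'{x:.1f}',(0,int((1.1-x)/.0015)),0,.4,(0,0,255))
for y in np.arange(-.5,.61,.1): cv2.putText(i,f'{y:.1f}',(int((.65-y)/.0015),10),0,.4,(0,0,255))
cv2.imwrite('pics/o.png',i)
# lid tops: points in top band near known heights
for n in ['scene','side']:
    c=pickle.load(open(n+'.pkl','rb')); P=cloud(c); s=.64
    seeds={'scene':dict(coffee=(406,303),tea=(405,262),salt=(423,290),spice=(332,309),tall=(408,168),van=(315,232),coaster=(337,210),jui=(456,375)),
     'side':dict(coffee=(387,324),tea=(400,288),salt=(411,316),spice=(306,320),tall=(428,208),van=(317,256),coaster=(354,252),jui=(427,395))}[n]
    for k,(u,v) in seeds.items():
        p=P[int(v*s),int(u*s)]; print(n,k,p.round(3))
E
```

```text
scene coffee [ 0.581 -0.127  0.107]
scene tea [ 0.602 -0.005  0.104]
scene salt [ 0.625 -0.085  0.094]
scene spice [ 0.43  -0.107  0.092]
scene tall [0.658 0.281 0.139]
scene van [0.416 0.126 0.101]
scene coaster [0.48  0.307 0.007]
scene jui [ 0.645 -0.316  0.092]
side coffee [ 0.581 -0.132  0.111]
side tea [ 0.603 -0.01   0.108]
side salt [ 0.626 -0.084  0.093]
side spice [ 0.428 -0.106  0.101]
side tall [0.659 0.275 0.143]
side van [0.416 0.129 0.1  ]
side coaster [0.477 0.308 0.005]
side jui [ 0.652 -0.31   0.107]
```

View pics/o.png

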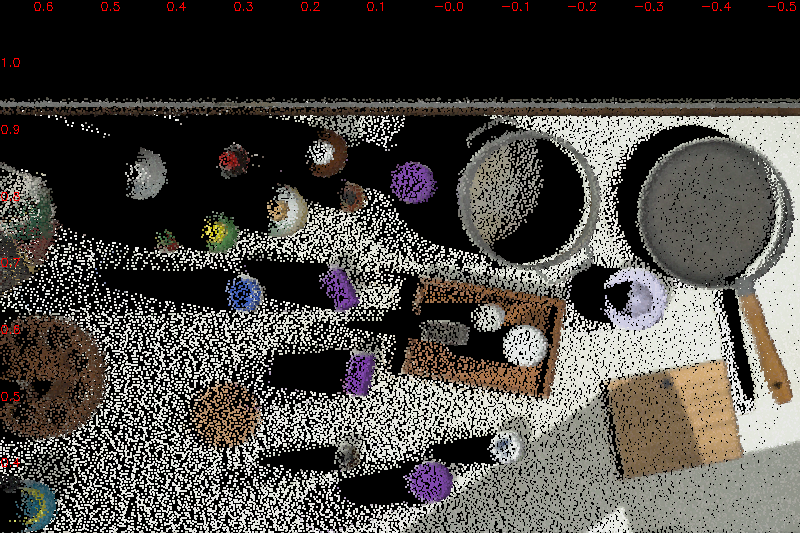

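```bash
cat > fit.py <<'E'
from h import *
from scipy.optimize import least_squares
def pts(n):
    c=pickle.load(open(n+'.pkl','rb')); P=cloud(c).reshape(-1,3); k=np.isfinite(P[:,0]); return P[k],c['frame'].reshape(-1,3)[k]
def top(P,xy,zlo,zhi,R=.05):
    return P[(np.hypot(P[:,0]-xy[0],P[:,1]-xy[1])<R)&(P[:,2]>zlo)&(P[:,2]<zhi)]
E
python3 - <<'E'
from fit import *
T=dict(coffee=((.577,-.128),.100,.118,.038),salt=((.617,-.076),.085,.105,.03),spice=((.425,-.105),.090,.108,.034),tall=((.655,.29),.133,.15,.04),van=((.408,.135),.09,.11,.03),coaster=((.478,.32),.0035,.012,.08),jui=((.65,-.30),.03,.13,.07),pj=((.37,.01),.08,.13,.05))
for k,(xy,a,b,R) in T.items():
    for n in ['scene','side']:
        P,C=pts(n); q=top(P,xy,a,b,R)
        (cx,cy),r=cv2.minEnclosingCircle(q[:,:2].astype(np.float32))
        print(k,n,len(q),'mec',round(cx,4),round(cy,4),round(r,4),'mean',q.mean(0).round(4),'z',np.percentile(q[:,2],[50,95]).round(4))
for n in ['scene','side']:
    P,C=pts(n); q=top(P,(.597,0),.095,.115,.045); r=cv2.minAreaRect((q[:,:2]*1000).astype(np.float32)); print('tea',n,len(q),r)
    h=C.astype(int)
    brown=(h[:,2]>h[:,0]+25)
    for nm,lo,hi,zl,zh in [('board',(.37,-.46),(.57,-.2),.007,.02),('caddy',(.48,-.19),(.74,.1),.004,.028)]:
        k=np.all((P[:,:2]>lo)&(P[:,:2]<hi),1)&(P[:,2]>zl)&(P[:,2]<zh)&brown
        q=P[k]; r=cv2.minAreaRect((q[:,:2]*1000).astype(np.float32)); print(nm,n,k.sum(),r)
E
```

```text
coffee scene 209 mec 0.58 -0.1359 0.0316 mean [ 0.5803 -0.1368  0.106 ] z [0.106  0.1102]
coffee side 265 mec 0.5818 -0.1338 0.031 mean [ 0.5823 -0.1375  0.1076] z [0.1081 0.1106]
salt scene 107 mec 0.6182 -0.0753 0.0293 mean [ 0.6221 -0.0825  0.0913] z [0.0911 0.096 ]
salt side 118 mec 0.6246 -0.079 0.0224 mean [ 0.6247 -0.0824  0.0929] z [0.0935 0.0961]
spice scene 124 mec 0.4283 -0.1091 0.0253 mean [ 0.429  -0.1113  0.096 ] z [0.0959 0.1   ]
spice side 143 mec 0.4307 -0.1046 0.024 mean [ 0.4305 -0.1088  0.0971] z [0.0979 0.0997]
tall scene 96 mec 0.659 0.2872 0.0282 mean [0.6593 0.2843 0.1386] z [0.139  0.1422]
tall side 97 mec 0.6592 0.2859 0.0278 mean [0.6602 0.2844 0.1407] z [0.1417 0.144 ]
van scene 34 mec 0.4157 0.1334 0.0143 mean [0.4149 0.1325 0.0973] z [0.0983 0.1031]
van side 39 mec 0.4145 0.1372 0.0143 mean [0.4147 0.1348 0.099 ] z [0.1002 0.1028]
coaster scene 149 mec 0.4755 0.3207 0.0779 mean [0.478  0.3049 0.0055] z [0.005 0.009]
coaster side 231 mec 0.4731 0.3078 0.0681 mean [0.4756 0.3143 0.0063] z [0.0062 0.0087]
jui scene 763 mec 0.6591 -0.3091 0.0573 mean [ 0.648
[... 295 characters left out ...]
scene 119 ((602.3154296875, -12.977439880371094), (62.78437805175781, 31.274763107299805), 87.6999282836914)
board scene 2279 ((471.16387939453125, -362.3968200683594), (148.84054565429688, 181.1841583251953), 10.13916301727295)
caddy scene 942 ((590.3878173828125, -75.37975311279297), (227.03538513183594, 140.32945251464844), 80.03986358642578)
tea side 147 ((603.4163208007812, -11.707298278808594), (65.28298950195312, 30.576738357543945), 83.50468444824219)
board side 3416 ((472.22760009765625, -357.861083984375), (149.23092651367188, 182.07553100585938), 10.413483619689941)
caddy side 1005 ((594.7022705078125, -72.8457260131836), (223.44937133789062, 149.75579833984375), 80.9796142578125)
```

>>> play_rows([
  [1.94,3.19,0.3,0,0,0.125,1],
  [1.94,3.19,0.3,0,0,0.125,1],
  [1.94,3.19,0.3,0,0,0.125,1],
  [1.94,3.19,0.3,0,0,0.125,1],
  [1.94,3.19,0.3,0,0,0.125,1],
  [1.94,3.19,0.3,0,0,0.125,1],
  [1.94,3.19,0.3,0,0,0.125,1],
  [1.94,3.19,0.3,0,0,0.125,1],
  [1.94,3.19,0.3,0,0,0,1],
  [1.94,3.19,0.3,0,0,0,1],
  [1.94,3.19,0.3,0,0,0,1],
  [1.94,3.19,0.3,0,0,0,1],
])

```text
t: 1.1
tcp_pos: [0.5044, -0.2608, 0.25]
tool_rot: [-180.0, -0.0, 80.1]
contact_force: [0.9, -0.8, -0.1]
gripper_width: 1.002
finger_force: 0.0
```

>>> play_rows([
  [1.94,3.19,0,0,0,0,1],
  [1.94,3.19,0,0,0,0,1],
  [1.0,3.19,0,0,0,0,1],
  [0,3.19,0,0,0,0,1],
  [0,2,0,0,0,0,1],
  [0,2,0,0,0,0,1],
  [0,0,0,0,0,0,1],
  [0,0,0,0,0,0,1],
])

```text
t: 1.77
tcp_pos: [0.5526, -0.0943, 0.2498]
tool_rot: [-180.0, 0.0, 80.2]
contact_force: [-0.3, 0.5, -0.1]
gripper_width: 1.002
finger_force: 0.0
```

```bash
cat >> h.py <<'E'
from scipy.spatial.transform import Rotation as Ro
def wcloud(c):
    d=c['depth'].astype(float); K=c['intrinsics']; v,u=np.mgrid[:d.shape[0],:d.shape[1]]
    a=(u-K[0,2])/K[0,0]; b=(v-K[1,2])/K[1,1]; th=np.hypot(a,b)
    s=np.tan(np.minimum(th,1.5))/np.maximum(th,1e-9)*d
    P=np.stack([a*s,b*s,d],-1); T=c['tool_from_camera']; P=P@T[:3,:3].T+T[:3,3]
    o=c['obs']; R=Ro.from_euler('xyz',o['tool_rot'],degrees=True).as_matrix()
    W=P@R.T+o['tcp_pos']; W[(d==0)|(th>1.3)]=np.nan; return W
def wpts(c):
    P=wcloud(c).reshape(-1,3); k=np.isfinite(P[:,0]); return P[k],c['frame'].reshape(-1,3)[k]
E
python3 - <<'E'
from h import *
c=grab('wrist'); cv2.imwrite('pics/w1.png',c['frame']); print(c['obs']['tcp_pos'],c['obs']['tool_rot'],c['obs']['q'].round(1),c['intrinsics'][0],c['tool_from_camera'].round(3))
P,C=wpts(c)
for k,xy,a,b,R in [('coffee',(.581,-.135),.1,.118,.045),('salt',(.6245,-.079),.086,.1,.03),('tea',(.603,-.012),.098,.116,.05)]:
    q=P[(np.hypot(*(P[:,:2]-xy).T)<R)&(P[:,2]>a)&(P[:,2]<b)]
    print(k,len(q)); 
    if len(q)>5: print(cv2.minEnclosingCircle(q[:,:2].astype(np.float32)),cv2.minAreaRect((q[:,:2]*1000).astype(np.float32)),np.median(q,0))
E
```

```text
[ 0.55264733 -0.09432547  0.24977642] [-1.79984328e+02  4.14215353e-03  8.01815524e+01] [-12.1   6.7 114.3  -0.   59.   -2.2] [297.31863964   0.         260.24401494] [[-0.001 -0.963 -0.268  0.076]
 [ 1.    -0.001 -0.002  0.   ]
 [ 0.001 -0.268  0.963 -0.17 ]
 [ 0.     0.     0.     1.   ]]
coffee 2173
((0.5810632705688477, -0.13144855201244354), 0.03084665909409523) ((580.985107421875, -131.21627807617188), (58.90766143798828, 59.94093704223633), 48.275978088378906) [ 0.58076772 -0.12931279  0.10716589]
salt 1044
((0.6234258413314819, -0.07626070082187653), 0.02126500755548477) ((623.273193359375, -76.3196792602539), (41.520042419433594, 39.779476165771484), 28.179365158081055) [ 0.62250028 -0.07572994  0.0926964 ]
tea 1666
((0.6004660725593567, -0.009926572442054749), 0.03369991481304169) ((601.5982666015625, -10.116313934326172), (62.75605773925781, 30.25039291381836), 82.45552825927734) [ 0.60122961 -0.00994699  0.10717504]
```

View pics/w1.png

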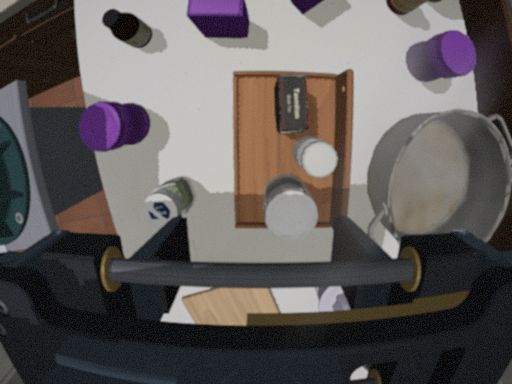

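The wrist close-up confirms the choice: coffee jar at (291,207), salt at (317,157), black tea box at (291,105). The purple ones are elsewhere. Now I'll grasp the coffee jar.

>>> play_rows([
  [1.42,-1.94,0,0,0,0,0.87],
  [1.42,-1.93,0,0,0,0,0.87],
  [0,0,0,0,0,0,0.87],
  [0,0,-3.5,0,0,0,0.87],
  [0,0,-4,0,0,0,0.87],
  [0,0,-4,0,0,0,0.87],
  [0,0,-4,0,0,0,0.87],
  [0,0,-2.5,0,0,0,0.87],
  [0,0,-1,0,0,0,0.87],
  [0,0,0,0,0,0,0.87],
  [0,0,0,0,0,0,0.87],
], squeeze=20)

```text
t: 2.73
tcp_pos: [0.5815, -0.1342, 0.0607]
tool_rot: [180.0, 0.0, 80.1]
contact_force: [-0.1, -0.1, 1.0]
gripper_width: 0.87
finger_force: 0.0
```

>>> play_rows([
  [0,0,0,0,0,0,0.8],
  [0,0,0,0,0,0,0.75],
  [0,0,0,0,0,0,0.65],
  [0,0,0,0,0,0,0.55],
  [0,0,0,0,0,0,0.55],
  [0,0,0,0,0,0,0.55],
  [0,0,0,0,0,0,0.55],
  [0,0,0,0,0,0,0.55],
])

```text
t: 3.4
tcp_pos: [0.5817, -0.1338, 0.0612]
tool_rot: [179.9, 0.0, 80.1]
contact_force: [-4.1, -0.2, 12.0]
gripper_width: 0.679
finger_force: 20.0
```

>>> play_rows([
  [0,0,1,0,0,0,0.55],
  [0,0,3,0,0,0,0.55],
  [0,0,4,0,0,0,0.55],
  [0,0,4,0,0,0,0.55],
  [0,0,2,0,0,0,0.55],
  [-0.5,-1.3,0,0,0,0.05,0.55],
  [-1.1,-2.9,0,0,0,0.1,0.55],
  [-1.1,-2.9,0,0,0,0.1,0.55],
  [-1.1,-2.9,0,0,0,0.1,0.55],
  [-1.1,-2.9,0,0,0,0,0.55],
  [-1.1,-2.9,0,0,0,0,0.55],
  [-1.1,-2.9,0,0,0,0,0.55],
])

```text
t: 4.4
tcp_pos: [0.5093, -0.3218, 0.2007]
tool_rot: [180.0, 0.0, 100.2]
contact_force: [1.2, -0.0, -3.7]
gripper_width: 0.675
finger_force: 20.0
```

>>> play_rows([
  [-1.1,-2.9,0,0,0,0,0.55],
  [-1.1,-2.9,0,0,0,0,0.55],
  [-0.9,-2.1,0,0,0,0,0.55],
  [0,0,0,0,0,0,0.55],
  [0,0,-3,0,0,0,0.55],
  [0,0,-4,0,0,0,0.55],
  [0,0,-3,0,0,0,0.55],
  [0,0,-1.5,0,0,0,0.55],
  [0,0,-1,0,0,0,0.55],
  [0,0,0,0,0,0,0.55],
  [0,0,0,0,0,0,0.55],
])

```text
t: 5.32
tcp_pos: [0.4798, -0.4, 0.076]
tool_rot: [180.0, 0.0, 100.2]
contact_force: [-0.1, -0.7, -3.9]
gripper_width: 0.674
finger_force: 20.0
```

>>> play_rows([
  [0,0,-0.4,0,0,0,0.55],
  [0,0,-0.3,0,0,0,0.55],
  [0,0,-0.2,0,0,0,0.55],
  [0,0,-0.1,0,0,0,0.55],
  [0,0,0,0,0,0,0.55],
  [0,0,0,0,0,0,0.55],
])

```text
t: 5.82
tcp_pos: [0.4794, -0.3999, 0.0653]
tool_rot: [180.0, 0.0, 100.1]
contact_force: [-1.0, -0.1, 2.1]
gripper_width: 0.673
finger_force: 20.0
```

>>> play_rows([
  [0,0,0,0,0,0,0.75],
  [0,0,0,0,0,0,0.87],
  [0,0,0,0,0,0,0.87],
  [0,0,0,0,0,0,0.87],
  [0,0,2.5,0,0,0,0.87],
  [0,0,4,0,0,0,0.87],
  [0,0,4,0,0,0,0.87],
  [0,0,3,0,0,0,0.87],
  [0.5,1.5,0,0,0,-0.1,0.87],
  [1.1,3.5,0,0,0,-0.1,0.7],
  [1.1,3.5,0,0,0,-0.1,0.7],
  [1.1,3.5,0,0,0,-0.05,0.7],
])

```text
t: 6.82
tcp_pos: [0.5173, -0.2785, 0.2002]
tool_rot: [180.0, 0.0, 79.7]
contact_force: [0.4, 0.6, -0.2]
gripper_width: 0.706
finger_force: 0.0
```

>>> play_rows([
  [1.1,3.5,0,0,0,0,0.7],
  [1.1,3.5,0,0,0,0,0.7],
  [1.1,3.5,0,0,0,0,0.7],
  [1.1,3.5,0,0,0,0,0.7],
  [1.1,3.5,0,0,0,0,0.7],
  [1.1,3.5,0,0,0,0,0.7],
  [1.1,3.5,0,0,0,0,0.7],
  [0.8,2.4,0,0,0,0,0.7],
  [0,0,0,0,0,0,0.7],
  [0,0,0,0,0,0,0.7],
])

```text
t: 7.65
tcp_pos: [0.6023, -0.0096, 0.1999]
tool_rot: [-180.0, 0.0, 80.2]
contact_force: [-1.2, 0.1, -0.1]
gripper_width: 0.698
finger_force: 0.0
```

```bash
python3 - <<'E'
from h import *
c=grab('wrist'); print(c['obs']['tcp_pos'],c['obs']['tool_rot'])
P,C=wpts(c)
q=P[(np.hypot(*(P[:,:2]-(.602,-.011)).T)<.045)&(P[:,2]>.1)&(P[:,2]<.116)]
print(len(q),cv2.minAreaRect((q[:,:2]*1000).astype(np.float32)))
q=P[(np.hypot(*(P[:,:2]-(.624,-.077)).T)<.03)&(P[:,2]>.087)&(P[:,2]<.1)]
print(len(q),cv2.minEnclosingCircle(q[:,:2].astype(np.float32)))
c=grab('scene')
from fit import *
P,C=pts('scene'); q=top(P,(.48,-.4),.1,.12,.05); print('coffee',len(q), cv2.minEnclosingCircle(q[:,:2].astype(np.float32)),np.median(q[:,2]))
E
```

```text
[ 0.60233005 -0.0096204   0.19986918] [-1.79999049e+02  1.72564819e-03  8.02107831e+01]
2104 ((602.4563598632812, -10.070842742919922), (62.67046356201172, 30.643678665161133), 83.25630950927734)
912 ((0.6237609386444092, -0.0754430815577507), 0.020753836259245872)
coffee 356 ((0.4788326025009155, -0.4016028642654419), 0.03236948698759079) 0.11015375430399596
```

>>> play_rows([
  [0,0,-3,0,0,0.05,0.7],
  [0,0,-4,0,0,0,0.7],
  [0,0,-4,0,0,0,0.7],
  [0,0,-2,0,0,0,0.7],
  [0,0,-1,0,0,0,0.7],
  [0,0,0,0,0,0,0.7],
  [0,0,0,0,0,0,0.55],
  [0,0,0,0,0,0,0.45],
  [0,0,0,0,0,0,0.3],
  [0,0,0,0,0,0,0.25],
  [0,0,0,0,0,0,0.25],
  [0,0,0,0,0,0,0.25],
], squeeze=12)

```text
t: 8.75
tcp_pos: [0.6028, -0.0107, 0.061]
tool_rot: [179.9, -0.0, 83.0]
contact_force: [-0.9, -0.7, 8.2]
gripper_width: 0.382
finger_force: 12.0
```

>>> play_rows([
  [0,0,0,0,0,0,0.25],
  [0,0,0,0,0,0,0.25],
])

```text
t: 8.92
tcp_pos: [0.6028, -0.0107, 0.061]
tool_rot: [179.9, -0.0, 83.0]
contact_force: [-2.1, -0.2, 8.5]
gripper_width: 0.384
finger_force: 12.0
```

>>> play_rows([
  [0,0,1,0,0,0,0.25],
  [0,0,3,0,0,0,0.25],
  [0,0,4,0,0,0,0.25],
  [0,0,4,0,0,0,0.25],
  [0,0,2,0,0,0,0.25],
  [-0.7,-1.5,0,0,0,0.05,0.25],
  [-1.4,-3.2,0,0,0,0.1,0.25],
  [-1.4,-3.2,0,0,0,0.1,0.25],
  [-1.4,-3.2,0,0,0,0.05,0.25],
  [-1.4,-3.2,0,0,0,0,0.25],
  [-1.4,-3.2,0,0,0,0,0.25],
  [-1.4,-3.2,0,0,0,0,0.25],
])

```text
t: 9.92
tcp_pos: [0.5102, -0.2189, 0.2008]
tool_rot: [180.0, 0.0, 100.2]
contact_force: [1.0, 0.8, -1.6]
gripper_width: 0.383
finger_force: 12.0
```

>>> play_rows([
  [-1.4,-3.2,0,0,0,0,0.25],
  [-1.4,-3.2,0,0,0,0,0.25],
  [-1.4,-3.2,0,0,0,0,0.25],
  [-0.4,-0.7,0,0,0,0,0.25],
  [0,0,0,0,0,0,0.25],
  [0,0,-3,0,0,0,0.25],
  [0,0,-4,0,0,0,0.25],
  [0,0,-3,0,0,0,0.25],
  [0,0,-2,0,0,0,0.25],
  [0,0,-0.7,0,0,0,0.25],
  [0,0,0,0,0,0,0.25],
  [0,0,0,0,0,0,0.25],
])

```text
t: 10.92
tcp_pos: [0.4659, -0.3204, 0.0739]
tool_rot: [180.0, 0.0, 100.2]
contact_force: [1.0, 0.1, -0.4]
gripper_width: 0.384
finger_force: 12.0
```

>>> play_rows([
  [0,0,-0.4,0,0,0,0.25],
  [0,0,-0.3,0,0,0,0.25],
  [0,0,-0.1,0,0,0,0.25],
  [0,0,0,0,0,0,0.25],
  [0,0,0,0,0,0,0.25],
])

```text
t: 11.33
tcp_pos: [0.4653, -0.3208, 0.0653]
tool_rot: [180.0, 0.0, 100.1]
contact_force: [-0.2, -0.5, -0.7]
gripper_width: 0.382
finger_force: 12.0
```

>>> play_rows([
  [0,0,-0.1,0,0,0,0.25],
  [0,0,0,0,0,0,0.4],
  [0,0,0,0,0,0,0.6],
  [0,0,0,0,0,0,0.7],
  [0,0,0,0,0,0,0.7],
  [0,0,3,0,0,0,0.7],
  [0,0,4,0,0,0,0.7],
  [0,0,4,0,0,0,0.7],
  [0,0,2.6,0,0,0,0.7],
  [0.8,1.2,0,0,0,0.11,0.8],
  [1.6,2.4,0,0,0,0.12,0.8],
  [1.6,2.4,0,0,0,0.12,0.8],
])

```text
t: 12.33
tcp_pos: [0.5055, -0.2605, 0.2007]
tool_rot: [180.0, 0.1, 120.4]
contact_force: [0.7, -0.0, -0.7]
gripper_width: 0.798
finger_force: 0.0
```

>>> play_rows([
  [1.6,2.4,0,0,0,0.12,0.8],
  [1.6,2.4,0,0,0,0.12,0.8],
  [1.6,2.4,0,0,0,0.12,0.8],
  [1.6,2.4,0,0,0,0.12,0.8],
  [1.6,2.4,0,0,0,0.12,0.8],
  [1.6,2.4,0,0,0,0.12,0.8],
  [1.6,2.4,0,0,0,0.12,0.8],
  [0.7,1.6,0,0,0,0.03,0.8],
  [0,0,0,0,0,0,0.8],
  [0,0,0,0,0,0,0.8],
])

```text
t: 13.17
tcp_pos: [0.6242, -0.076, 0.1997]
tool_rot: [-180.0, -0.0, 170.1]
contact_force: [-0.3, -1.0, 0.2]
gripper_width: 0.804
finger_force: 0.0
```

```bash
python3 - <<'E'
from fit import *
c=grab('wrist'); print(c['obs']['tcp_pos'],c['obs']['tool_rot'])
P,C=wpts(c); cv2.imwrite('pics/w2.png',c['frame'])
q=P[(np.hypot(*(P[:,:2]-(.624,-.077)).T)<.03)&(P[:,2]>.087)&(P[:,2]<.1)]
print(len(q),cv2.minEnclosingCircle(q[:,:2].astype(np.float32)) if len(q) else 0)
c=grab('scene')
P,C=pts('scene'); q=top(P,(.48,-.4),.1,.12,.04); print('coffee',len(q), cv2.minEnclosingCircle(q[:,:2].astype(np.float32)),np.median(q[:,2]))
q=top(P,(.465,-.325),.1,.12,.04); print('tea',cv2.minAreaRect((q[:,:2]*1000).astype(np.float32)),np.median(q[:,2]))
cv2.imwrite('pics/s2.png',cv2.resize(c['frame'][80:320,180:420],(600,600)))
# coaster by colour/height
h=C.astype(int); k=(h[:,2]>h[:,0]+30)&(np.hypot(P[:,0]-.477,P[:,1]-.31)<.07)&(P[:,2]<.015)
q=P[k]; print('coaster',k.sum(),cv2.minEnclosingCircle(q[:,:2].astype(np.float32)),q.mean(0))
E
```

```text
[ 0.62418329 -0.07602433  0.19968599] [-1.79994647e+02 -2.24712703e-02  1.70082046e+02]
1384 ((0.6236803531646729, -0.07638536393642426), 0.020960353314876556)
coffee 354 ((0.47752445936203003, -0.4031606912612915), 0.0318201445043087) 0.1100799073909102
tea ((465.3699645996094, -325.72442626953125), (30.2741641998291, 66.09388732910156), 9.035523414611816) 0.10991209125734439
coaster 321 ((0.4791056513786316, 0.3137654960155487), 0.05686698108911514) [0.47912651 0.31003716 0.00300986]
```

View pics/s2.png

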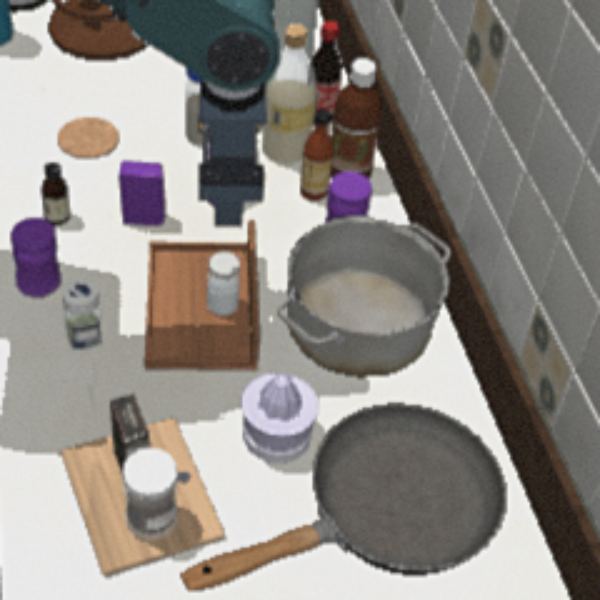

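Coffee jar (152,490) and tea box (128,435) both stand on the board, and the caddy holds only the salt jar (223,283). Next I'll grasp the salt jar.

>>> play_rows([
  [0,0,-3,0,0,0,0.8],
  [0,0,-4,0,0,0,0.8],
  [0,0,-4,0,0,0,0.8],
  [0,0,-3.5,0,0,0,0.8],
  [0,0,-2,0,0,0,0.8],
  [0,0,-0.7,0,0,0,0.8],
  [0,0,0,0,0,0,0.8],
  [0,0,0,0,0,0,0.65],
  [0,0,0,0,0,0,0.5],
  [0,0,0,0,0,0,0.4],
  [0,0,0,0,0,0,0.35],
  [0,0,0,0,0,0,0.35],
], squeeze=15)

```text
t: 14.27
tcp_pos: [0.6248, -0.0768, 0.029]
tool_rot: [-180.0, 0.1, 170.0]
contact_force: [-2.3, -0.7, 10.8]
gripper_width: 0.489
finger_force: 15.0
```

>>> play_rows([
  [0,0,0,0,0,0,0.35],
  [0,0,0,0,0,0,0.35],
  [0,0,0,0,0,0,0.35],
])

```text
t: 14.52
tcp_pos: [0.6248, -0.0768, 0.029]
tool_rot: [-180.0, 0.1, 170.0]
contact_force: [-2.4, -1.5, 9.7]
gripper_width: 0.487
finger_force: 15.0
```

>>> play_rows([
  [0,0,1,0,0,0,0.35],
  [0,0,3,0,0,0,0.35],
  [0,0,4,0,0,0,0.35],
  [0,0,4,0,0,0,0.35],
  [0,0,4,0,0,0,0.35],
  [0,0,3,0,0,0,0.35],
  [-0.7,2,0,0,0,0,0.35],
  [-1.3,3.5,0,0,0,0,0.35],
  [-1.3,3.5,0,0,0,0,0.35],
  [-1.3,3.5,0,0,0,0,0.35],
  [-1.3,3.5,0,0,0,0,0.35],
  [-1.3,3.5,0,0,0,0,0.35],
])

```text
t: 15.52
tcp_pos: [0.551, 0.1198, 0.2186]
tool_rot: [180.0, 0.0, 170.0]
contact_force: [0.7, -0.6, -2.4]
gripper_width: 0.495
finger_force: 15.0
```

>>> play_rows([
  [-1.3,3.5,0,0,0,0,0.35],
  [-1.3,3.5,0,0,0,0,0.35],
  [-1.3,3.5,0,0,0,0,0.35],
  [-1.3,3.2,0,0,0,0,0.35],
  [-0.7,2,0,0,0,0,0.35],
  [0,0,0,0,0,0,0.35],
  [0,0,0,0,0,0,0.35],
])

```text
t: 16.1
tcp_pos: [0.4926, 0.2761, 0.2184]
tool_rot: [180.0, 0.0, 170.2]
contact_force: [0.9, 0.5, -1.6]
gripper_width: 0.489
finger_force: 15.0
```

```bash
python3 - <<'E'
from fit import *
c=grab('wrist'); print(c['obs']['tcp_pos'],c['obs']['tool_rot'])
P=wcloud(c); cv2.imwrite('pics/w3.png',c['frame'])
P,C=wpts(c); h=C.astype(int)
k=(h[:,2]>h[:,0]+30)&(np.hypot(P[:,0]-.478,P[:,1]-.31)<.075)&(P[:,2]<.02)&(P[:,2]>-.01)
q=P[k]; print(k.sum(),cv2.minEnclosingCircle(q[:,:2].astype(np.float32)),np.percentile(q,[1,99],axis=0))
E
```

```text
[0.49257178 0.27613469 0.21841517] [1.79995031e+02 1.45737601e-02 1.70165540e+02]
4292 ((0.4780494272708893, 0.3145254850387573), 0.04919350519776344) [[0.43215208 0.26891617 0.00289648]
 [0.5234765  0.36029773 0.00648599]]
```

View pics/w3.png

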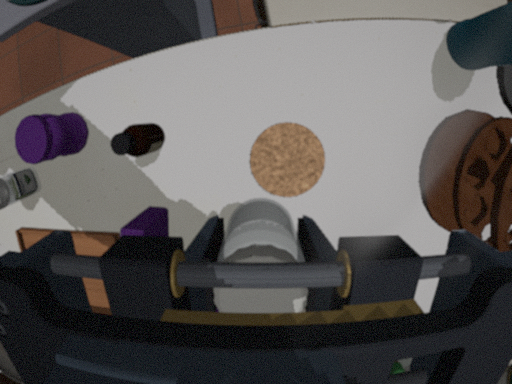

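Coaster at (287,158), which comes out at (0.478, 0.313). I'll place the salt jar there.

>>> play_rows([
  [-0.75,1.9,0,0,0,0,0.35],
  [-0.75,1.9,0,0,0,0,0.35],
  [0,0,-3,0,0,0,0.35],
  [0,0,-4,0,0,0,0.35],
  [0,0,-4,0,0,0,0.35],
  [0,0,-4,0,0,0,0.35],
  [0,0,-2.5,0,0,0,0.35],
  [0,0,-1,0,0,0,0.35],
  [0,0,-0.3,0,0,0,0.35],
  [0,0,-0.3,0,0,0,0.35],
  [0,0,0,0,0,0,0.35],
  [0,0,0,0,0,0,0.35],
])

```text
t: 17.15
tcp_pos: [0.4793, 0.3138, 0.0286]
tool_rot: [179.9, 0.1, 170.0]
contact_force: [0.6, -0.1, -2.5]
gripper_width: 0.487
finger_force: 15.0
```

>>> play_rows([
  [0,0,-0.1,0,0,0,0.35],
  [0,0,-0.1,0,0,0,0.35],
  [0,0,0,0,0,0,0.35],
  [0,0,0,0,0,0,0.55],
  [0,0,0,0,0,0,0.75],
  [0,0,0,0,0,0,0.85],
  [0,0,0,0,0,0,0.85],
  [0,0,3,0,0,0,0.85],
  [0,0,4,0,0,0,0.85],
  [0,0,4,0,0,0,0.85],
  [0,0,4,0,0,0,0.85],
  [0,0,2.5,0,0,0,0.85],
])

```text
t: 18.15
tcp_pos: [0.479, 0.3139, 0.204]
tool_rot: [179.9, 0.2, 170.0]
contact_force: [1.1, -0.1, 1.0]
gripper_width: 0.848
finger_force: 0.0
```

>>> play_rows([
  [0,-2,0,0,0,0,0.85],
  [0,-4,0,0,0,0,0.85],
  [0,-4,0,0,0,0,0.85],
  [0,-4,0,0,0,0,0.85],
  [0,-4,0,0,0,0,0.85],
  [0,-4,0,0,0,0,0.85],
  [0,-4,0,0,0,0,0.85],
  [0,-4,0,0,0,0,0.85],
  [0,-4,0,0,0,0,0.85],
  [0,-4,0,0,0,0,0.85],
  [0,-4,0,0,0,0,0.85],
  [0,0,0,0,0,0,0.85],
])

```text
t: 19.15
tcp_pos: [0.4782, -0.1118, 0.2003]
tool_rot: [-179.9, 0.1, 169.8]
contact_force: [-0.0, -0.0, 2.2]
gripper_width: 0.849
finger_force: 0.0
```

>>> play_rows([
  [-1.5,0,0,0,0,0,0.85],
  [-1.5,0,0,0,0,0,0.85],
  [0,0,0,0,0,0,0.85],
  [0,0,0,0,0,0,0.85],
])

```text
t: 19.48
tcp_pos: [0.4481, -0.1065, 0.2001]
tool_rot: [180.0, 0.0, 170.0]
contact_force: [0.4, 0.1, -0.4]
gripper_width: 0.847
finger_force: 0.0
```

```bash
python3 - <<'E'
from fit import *
c=grab('wrist'); print(c['obs']['tcp_pos'],c['obs']['tool_rot'])
P,C=wpts(c); cv2.imwrite('pics/w4.png',c['frame'])
q=P[(np.hypot(*(P[:,:2]-(.430,-.107)).T)<.034)&(P[:,2]>.088)&(P[:,2]<.11)]
print(len(q)); 
if len(q): print(cv2.minEnclosingCircle(q[:,:2].astype(np.float32)),np.median(q,0))
c=grab('scene')
P,C=pts('scene'); q=top(P,(.478,.313),.083,.1,.04); print('salt',len(q), cv2.minEnclosingCircle(q[:,:2].astype(np.float32)),np.median(q[:,2]))
P,C=wpts(pickle.load(open('wrist.pkl','rb')))
cv2.imwrite('pics/s4.png',cv2.resize(c['frame'][80:320,140:400],(650,600)))
E
```

```text
[ 0.44812681 -0.10653631  0.200075  ] [1.79999533e+02 2.55339901e-02 1.70023589e+02]
1809
((0.42863011360168457, -0.10358861088752747), 0.022993652150034904) [ 0.42780332 -0.1033421   0.09678114]
salt 0 ((0.0, 0.0), 0.0) nan
  return _methods._mean(a, axis=axis, dtype=dtype,
  ret = ret.dtype.type(ret / rcount)
```

View pics/s4.png

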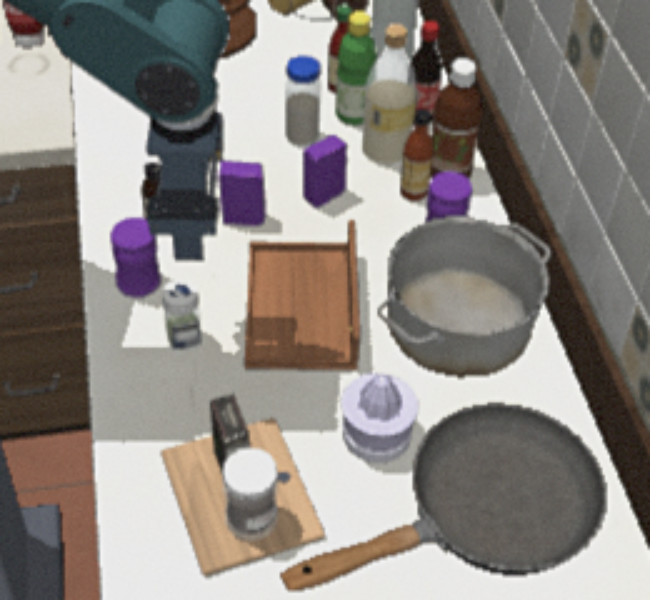

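View pics/w4.png

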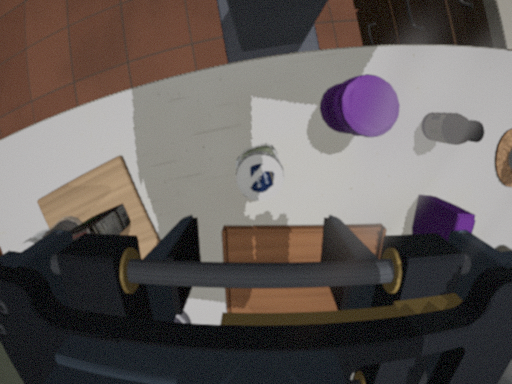

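The spice jar is at (260,177) in the wrist view, alone, with its spotted lid. In the scene view the arm hides the salt jar, so I'll check it before placing the spice jar.

>>> play_rows([
  [-0.95,0.1,0,0,0,0,0.85],
  [-0.95,0.1,0,0,0,0,0.85],
  [0,0,-3,0,0,0,0.85],
  [0,0,-4,0,0,0,0.85],
  [0,0,-4,0,0,0,0.85],
  [0,0,-3.5,0,0,0,0.85],
  [0,0,-1.7,0,0,0,0.85],
  [0,0,0,0,0,0,0.85],
  [0,0,0,0,0,0,0.85],
], squeeze=12)

```text
t: 20.33
tcp_pos: [0.4283, -0.1044, 0.0378]
tool_rot: [180.0, -0.1, 170.1]
contact_force: [-0.6, 0.7, 0.3]
gripper_width: 0.852
finger_force: 0.0
```

>>> play_rows([
  [0,0,0,0,0,0,0.7],
  [0,0,0,0,0,0,0.6],
  [0,0,0,0,0,0,0.5],
  [0,0,0,0,0,0,0.4],
  [0,0,0,0,0,0,0.4],
  [0,0,0,0,0,0,0.4],
  [0,0,0,0,0,0,0.4],
  [0,0,0,0,0,0,0.4],
])

```text
t: 21.0
tcp_pos: [0.4298, -0.1048, 0.0387]
tool_rot: [-180.0, 0.1, 170.0]
contact_force: [-2.4, 2.5, 12.6]
gripper_width: 0.544
finger_force: 12.0
```

>>> play_rows([
  [0,0,1,0,0,0,0.4],
  [0,0,3,0,0,0,0.4],
  [0,0,4,0,0,0,0.4],
  [0,0,4,0,0,0,0.4],
  [0,0,2,0,0,0,0.4],
  [2.5,0.4,0,0,0,0,0.4],
  [4,0.5,0,0,0,0,0.4],
  [4,0.5,0,0,0,0,0.4],
  [4,0.5,0,0,0,0,0.4],
  [4,0.5,0,0,0,0,0.4],
  [1,0.4,0,0,0,0,0.4],
  [0,0,0,0,0,0,0.4],
])

```text
t: 22.0
tcp_pos: [0.6264, -0.076, 0.1784]
tool_rot: [180.0, 0.0, 170.1]
contact_force: [-0.6, -0.2, -1.2]
gripper_width: 0.548
finger_force: 12.0
```

>>> play_rows([
  [0,0,0,0,0,0,0.4],
  [0,0,0,0,0,0,0.4],
])

```text
t: 22.17
tcp_pos: [0.6229, -0.0767, 0.178]
tool_rot: [-180.0, -0.1, 170.0]
contact_force: [0.5, -0.6, -0.6]
gripper_width: 0.545
finger_force: 12.0
```

```bash
python3 - <<'E'
from fit import *
for n in ['scene','side']:
    c=grab(n); P,C=pts(n); q=top(P,(.478,.313),.08,.1,.045); print('salt',len(q), cv2.minEnclosingCircle(q[:,:2].astype(np.float32)) if len(q) else 0)
    h=C.astype(int); k=(h[:,2]>h[:,0]+30)&(np.hypot(P[:,0]-.478,P[:,1]-.312)<.08)&(P[:,2]<.02); q=P[k]
    print('coaster',k.sum(),cv2.minEnclosingCircle(q[:,:2].astype(np.float32)) if len(q) else 0)
cv2.imwrite('pics/s5.png',cv2.resize(c['frame'][120:280,150:330],(675,600)))
c=grab('wrist'); print(c['obs']['tcp_pos']); P,C=wpts(c); o=c['obs']['tcp_pos']
for zz in [(.0,.25)]:
    q=P[(P[:,2]<.15)&(np.hypot(P[:,0]-.478,P[:,1]-.313)<.07)&(P[:,2]>.07)]; print('wsalt',len(q),cv2.minEnclosingCircle(q[:,:2].astype(np.float32)) if len(q) else 0)
E
```

```text
salt 73 ((0.4794381558895111, 0.3062095642089844), 0.02379395067691803)
coaster 205 ((0.4758692681789398, 0.31199318170547485), 0.055020060390233994)
salt 68 ((0.4792976677417755, 0.31041932106018066), 0.021350538358092308)
coaster 133 ((0.47440746426582336, 0.314094603061676), 0.05165177211165428)
[ 0.62302706 -0.0768801   0.17816617]
wsalt 0 0
```

View pics/s5.png

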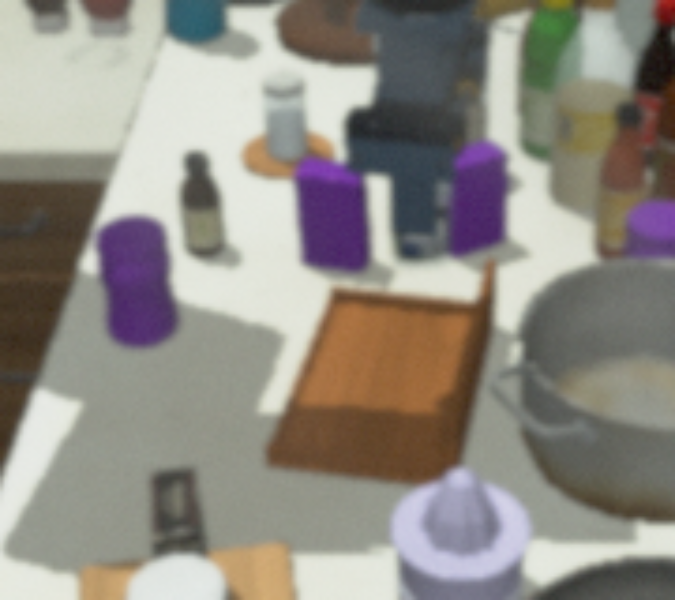

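The salt jar stands upright in the middle of the coaster at (285,115), foot near the coaster's centre. I'll place the spice jar.

>>> play_rows([
  [0,0,-3,0,0,0,0.4],
  [0,0,-4,0,0,0,0.4],
  [0,0,-3.5,0,0,0,0.4],
  [0,0,-1.5,0,0,0,0.4],
  [0,0,-0.5,0,0,0,0.4],
  [0,0,-0.3,0,0,0,0.4],
  [0,0,-0.3,0,0,0,0.4],
  [0,0,0,0,0,0,0.4],
  [0,0,0,0,0,0,0.4],
])

```text
t: 23.07
tcp_pos: [0.6251, -0.0768, 0.0484]
tool_rot: [180.0, 0.1, 170.0]
contact_force: [0.5, -0.7, 0.2]
gripper_width: 0.546
finger_force: 12.0
```

>>> play_rows([
  [0,0,-0.1,0,0,0,0.4],
  [0,0,-0.1,0,0,0,0.4],
  [0,0,0,0,0,0,0.4],
  [0,0,0,0,0,0,0.6],
  [0,0,0,0,0,0,0.75],
  [0,0,0,0,0,0,0.85],
  [0,0,0,0,0,0,0.85],
  [0,0,3,0,0,0,0.85],
  [0,0,4,0,0,0,0.85],
  [0,0,4,0,0,0,0.85],
  [0,0,4,0,0,0,0.85],
  [0,0,0.5,0,0,0,0.85],
])

```text
t: 24.07
tcp_pos: [0.6272, -0.0771, 0.2071]
tool_rot: [180.0, 0.5, 170.0]
contact_force: [1.7, -1.0, 1.1]
gripper_width: 0.847
finger_force: 0.0
```

>>> play_rows([
  [-1.45,-3.23,0,0,0,-0.122,0.87],
  [-1.45,-3.23,0,0,0,-0.122,0.87],
  [-1.45,-3.23,0,0,0,-0.122,0.87],
  [-1.45,-3.23,0,0,0,-0.122,0.87],
  [-1.45,-3.23,0,0,0,-0.122,0.87],
  [-1.45,-3.23,0,0,0,-0.122,0.87],
  [-1.45,-3.23,0,0,0,-0.122,0.87],
  [-1.45,-3.23,0,0,0,-0.122,0.87],
  [-1.45,-3.23,0,0,0,-0.122,0.87],
  [-1.45,-3.23,0,0,0,-0.122,0.87],
  [0,0,0,0,0,0,0.87],
  [0,0,0,0,0,0,0.87],
])

```text
t: 25.07
tcp_pos: [0.4783, -0.4009, 0.1996]
tool_rot: [-180.0, -0.0, 100.0]
contact_force: [-0.1, 0.0, -0.8]
gripper_width: 0.873
finger_force: 0.0
```

```bash
python3 - <<'E'
from fit import *
c=grab('wrist'); print(c['obs']['tcp_pos'],c['obs']['tool_rot']); P,C=wpts(c)
q=P[(P[:,2]>.1)&(P[:,2]<.122)&(np.hypot(P[:,0]-.479,P[:,1]+.4)<.038)]; print('coffee',len(q),cv2.minEnclosingCircle(q[:,:2].astype(np.float32)) if len(q) else 0)
for n in ['scene','side']:
    c=grab(n); P,C=pts(n); q=top(P,(.624,-.0765),.095,.115,.035); print('spice',len(q),cv2.minEnclosingCircle(q[:,:2].astype(np.float32)) if len(q) else 0)
    q=top(P,(.479,-.4),.095,.12,.038); print('coffee',len(q),cv2.minEnclosingCircle(q[:,:2].astype(np.float32)) if len(q) else 0)
cv2.imwrite('pics/s6.png',cv2.resize(c['frame'][120:330,150:360],(600,600)))
E
```

```text
[ 0.47832143 -0.4009272   0.19961556] [-1.79992623e+02 -9.76508223e-03  1.00010513e+02]
coffee 3483 ((0.47845572233200073, -0.3972155451774597), 0.03100723773241043)
spice 127 ((0.6205983757972717, -0.08093032240867615), 0.026564588770270348)
coffee 358 ((0.4787880480289459, -0.40299513936042786), 0.03221939876675606)
spice 155 ((0.6267902851104736, -0.0773313120007515), 0.02568976767361164)
coffee 530 ((0.4793829023838043, -0.39893388748168945), 0.03105739690363407)
```

View pics/s6.png

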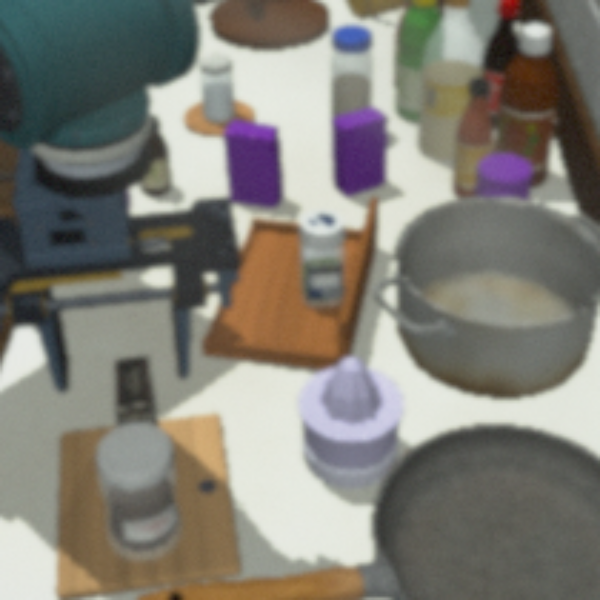

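The spice jar stands upright at the back of the caddy (322,255). I'll fetch the coffee jar back.

>>> play_rows([
  [0,0,-3,0,0,0,0.87],
  [0,0,-4,0,0,0,0.87],
  [0,0,-4,0,0,0,0.87],
  [0,0,-2,0,0,0,0.87],
  [0,0,-0.5,0,0,0,0.87],
  [0,0,0,0,0,0,0.87],
  [0,0,0,0,0,0,0.8],
  [0,0,0,0,0,0,0.7],
  [0,0,0,0,0,0,0.6],
  [0,0,0,0,0,0,0.55],
  [0,0,0,0,0,0,0.55],
  [0,0,0,0,0,0,0.55],
], squeeze=20)

```text
t: 26.22
tcp_pos: [0.4799, -0.4004, 0.0667]
tool_rot: [179.9, 0.1, 100.1]
contact_force: [-2.6, 1.3, 10.2]
gripper_width: 0.675
finger_force: 20.0
```

>>> play_rows([
  [0,0,0,0,0,0,0.55],
  [0,0,0,0,0,0,0.55],
])

```text
t: 26.38
tcp_pos: [0.4799, -0.4004, 0.0667]
tool_rot: [179.9, 0.1, 100.1]
contact_force: [-1.7, 1.2, 9.1]
gripper_width: 0.678
finger_force: 20.0
```

>>> play_rows([
  [0,0,1,0,0,0,0.55],
  [0,0,3,0,0,0,0.55],
  [0,0,4,0,0,0,0.55],
  [0,0,4,0,0,0,0.55],
  [0,0,2,0,0,0,0.55],
  [0.5,1.3,0,0,0,-0.05,0.55],
  [1.1,2.9,0,0,0,-0.1,0.55],
  [1.1,2.9,0,0,0,-0.1,0.55],
  [1.1,2.9,0,0,0,-0.1,0.55],
  [1.1,2.9,0,0,0,0,0.55],
  [1.1,2.9,0,0,0,0,0.55],
  [1.1,2.9,0,0,0,0,0.55],
])

```text
t: 27.38
tcp_pos: [0.5503, -0.2112, 0.2059]
tool_rot: [180.0, 0.0, 80.1]
contact_force: [0.7, -0.1, -3.3]
gripper_width: 0.678
finger_force: 20.0
```

>>> play_rows([
  [1.1,2.9,0,0,0,0,0.55],
  [1.1,2.9,0,0,0,0,0.55],
  [0.9,2.1,0,0,0,0,0.55],
  [0,0,0,0,0,0,0.55],
  [0,0,0,0,0,0,0.55],
  [0,0,-3,0,0,0,0.55],
  [0,0,-4,0,0,0,0.55],
  [0,0,-4,0,0,0,0.55],
  [0,0,-2,0,0,0,0.55],
  [0,0,-0.6,0,0,0,0.55],
  [0,0,0,0,0,0,0.55],
  [0,0,0,0,0,0,0.55],
])

```text
t: 28.38
tcp_pos: [0.5818, -0.1344, 0.0703]
tool_rot: [179.9, 0.0, 80.1]
contact_force: [0.1, -0.9, -3.0]
gripper_width: 0.675
finger_force: 20.0
```

>>> play_rows([
  [0,0,-0.3,0,0,0,0.55],
  [0,0,-0.3,0,0,0,0.55],
  [0,0,-0.1,0,0,0,0.55],
  [0,0,-0.1,0,0,0,0.55],
  [0,0,0,0,0,0,0.55],
  [0,0,0,0,0,0,0.55],
])

```text
t: 28.88
tcp_pos: [0.5814, -0.1338, 0.0623]
tool_rot: [180.0, 0.0, 80.1]
contact_force: [-7.4, 0.8, 13.9]
gripper_width: 0.677
finger_force: 20.0
```

>>> play_rows([
  [0,0,0,0,0,0,0.7],
  [0,0,0,0,0,0,0.8],
  [0,0,0,0,0,0,0.87],
  [0,0,0,0,0,0,0.87],
  [0,0,2.9,0,0,0,0.87],
  [0,0,4,0,0,0,0.87],
  [0,0,4,0,0,0,0.87],
  [0,0,3,0,0,0,0.87],
  [-1.0,-1.7,0,0,0,0.1,0.7],
  [-2,-3.2,0,0,0,0.1,0.7],
  [-2,-3.2,0,0,0,0.1,0.7],
  [-2,-3.2,0,0,0,0.05,0.7],
])

```text
t: 29.88
tcp_pos: [0.5104, -0.2476, 0.2003]
tool_rot: [180.0, 0.0, 100.5]
contact_force: [0.3, -0.3, -0.2]
gripper_width: 0.701
finger_force: 0.0
```

>>> play_rows([
  [-2,-3.2,0,0,0,0,0.7],
  [-2,-3.2,0,0,0,0,0.7],
  [-0.6,-1.0,0,0,0,0,0.7],
  [0,0,0,0,0,0,0.7],
  [0,0,-3,0,0,0,0.7],
  [0,0,-4,0,0,0,0.7],
  [0,0,-4,0,0,0,0.7],
  [0,0,-2,0,0,0,0.7],
  [0,0,-0.5,0,0,0,0.7],
  [0,0,0,0,0,0,0.7],
  [0,0,0,0,0,0,0.7],
], squeeze=12)

```text
t: 30.8
tcp_pos: [0.4662, -0.3206, 0.066]
tool_rot: [180.0, 0.0, 100.2]
contact_force: [-0.4, -0.3, 0.0]
gripper_width: 0.701
finger_force: 0.0
```

>>> play_rows([
  [0,0,0,0,0,0,0.6],
  [0,0,0,0,0,0,0.5],
  [0,0,0,0,0,0,0.4],
  [0,0,0,0,0,0,0.3],
  [0,0,0,0,0,0,0.25],
  [0,0,0,0,0,0,0.25],
  [0,0,0,0,0,0,0.25],
  [0,0,0,0,0,0,0.25],
])

```text
t: 31.47
tcp_pos: [0.4654, -0.3209, 0.0655]
tool_rot: [180.0, 0.0, 100.1]
contact_force: [-1.8, 1.0, 7.4]
gripper_width: 0.386
finger_force: 12.0
```

>>> play_rows([
  [0,0,1,0,0,0,0.25],
  [0,0,3,0,0,0,0.25],
  [0,0,4,0,0,0,0.25],
  [0,0,4,0,0,0,0.25],
  [0,0,2,0,0,0,0.25],
  [0.7,1.5,0,0,0,-0.05,0.25],
  [1.4,3.2,0,0,0,-0.1,0.25],
  [1.4,3.2,0,0,0,-0.1,0.25],
  [1.4,3.2,0,0,0,-0.05,0.25],
  [1.4,3.2,0,0,0,0,0.25],
  [1.4,3.2,0,0,0,0,0.25],
  [1.4,3.2,0,0,0,0,0.25],
])

```text
t: 32.47
tcp_pos: [0.5564, -0.112, 0.2057]
tool_rot: [180.0, 0.0, 82.9]
contact_force: [0.5, -0.8, 0.1]
gripper_width: 0.383
finger_force: 12.0
```

>>> play_rows([
  [1.4,3.2,0,0,0,0,0.25],
  [1.4,3.2,0,0,0,0,0.25],
  [1.4,3.2,0,0,0,0,0.25],
  [0.4,0.7,0,0,0,0,0.25],
  [0,0,0,0,0,0,0.25],
  [0,0,-3,0,0,0,0.25],
  [0,0,-4,0,0,0,0.25],
  [0,0,-4,0,0,0,0.25],
  [0,0,-2,0,0,0,0.25],
  [0,0,-0.6,0,0,0,0.25],
  [0,0,0,0,0,0,0.25],
  [0,0,0,0,0,0,0.25],
])

```text
t: 33.47
tcp_pos: [0.6027, -0.0113, 0.0702]
tool_rot: [179.9, -0.0, 82.9]
contact_force: [0.3, -0.2, -0.3]
gripper_width: 0.38
finger_force: 12.0
```

>>> play_rows([
  [0,0,-0.3,0,0,0,0.25],
  [0,0,-0.3,0,0,0,0.25],
  [0,0,-0.2,0,0,0,0.25],
  [0,0,-0.1,0,0,0,0.25],
  [0,0,0,0,0,0,0.25],
  [0,0,0,0,0,0,0.25],
])

```text
t: 33.97
tcp_pos: [0.6028, -0.0107, 0.061]
tool_rot: [179.9, -0.0, 83.0]
contact_force: [-1.5, -1.3, 9.0]
gripper_width: 0.385
finger_force: 12.0
```

Release, retreat and check.

>>> play_rows([
  [0,0,0,0,0,0,0.4],
  [0,0,0,0,0,0,0.55],
  [0,0,0,0,0,0,0.7],
  [0,0,0,0,0,0,0.7],
  [0,0,3,0,0,0,0.7],
  [0,0,4,0,0,0,0.7],
  [0,0,4,0,0,0,0.7],
  [0,0,4,0,0,0,0.7],
  [0,0,4,0,0,0,0.7],
  [0,-3,0,0,0,0,0.7],
  [0,-4,0,0,0,0,0.7],
  [-2,-3,0,0,0,0,0.7],
])

```text
t: 34.97
tcp_pos: [0.5842, -0.1124, 0.2512]
tool_rot: [179.8, 0.0, 83.0]
contact_force: [-0.5, -0.7, -0.2]
gripper_width: 0.701
finger_force: 0.0
```

>>> play_rows([
  [-3,0,0,0,0,0,0.7],
  [0,0,0,0,0,0,0.7],
  [0,0,0,0,0,0,0.7],
  [0,0,0,0,0,0,0.7],
])

```text
t: 35.3
tcp_pos: [0.5525, -0.1106, 0.2502]
tool_rot: [180.0, 0.0, 82.9]
contact_force: [1.1, 1.0, -0.3]
gripper_width: 0.7
finger_force: 0.0
```

```bash
python3 - <<'E'
from fit import *
c=grab('wrist'); print(c['obs']['tcp_pos']); P,C=wpts(c); cv2.imwrite('pics/w7.png',c['frame'])
M=lambda q: (np.round(cv2.minEnclosingCircle(q[:,:2].astype(np.float32))[0],4),len(q)) if len(q) else 0
def rep(P):
    print('coffee',M(top(P,(.581,-.133),.1,.118,.04)),'spice',M(top(P,(.624,-.0765),.096,.115,.03)),'salt',M(top(P,(.478,.313),.083,.1,.035)))
    q=top(P,(.602,-.011),.098,.116,.045)
    if len(q): print('tea',cv2.minAreaRect((q[:,:2]*1000).astype(np.float32)))
    print('tall',M(top(P,(.655,.29),.133,.15,.04)),'van',M(top(P,(.408,.135),.09,.11,.03)))
rep(P)
for n in ['scene','side']:
    c=grab(n); rep(pts(n)[0])
cv2.imwrite('pics/s7.png',cv2.resize(c['frame'][100:300,150:390],(720,600)))
E
```

```text
[ 0.55254206 -0.11063061  0.25021187]
coffee (array([ 0.5814, -0.1309]), 2263) spice (array([ 0.624 , -0.0763]), 1338) salt 0
tea ((602.50537109375, -10.139080047607422), (62.83952713012695, 30.488197326660156), 83.29772186279297)
tall 0 van (array([0.4141, 0.1383]), 150)
coffee (array([ 0.5799, -0.1365]), 228) spice (array([ 0.6226, -0.0821]), 126) salt (array([0.4818, 0.3054]), 63)
tea ((603.0963745117188, -18.224578857421875), (66.98124694824219, 27.467239379882812), 80.38878631591797)
tall (array([0.6756, 0.2796]), 20) van (array([0.4156, 0.1338]), 34)
coffee (array([ 0.5827, -0.1328]), 266) spice (array([ 0.6242, -0.0766]), 150) salt (array([0.4795, 0.311 ]), 37)
tea ((604.2947387695312, -13.809192657470703), (62.626251220703125, 30.650182723999023), 82.61531829833984)
tall (array([0.6621, 0.2885]), 93) van (array([0.414 , 0.1379]), 39)
```

View pics/s7.png

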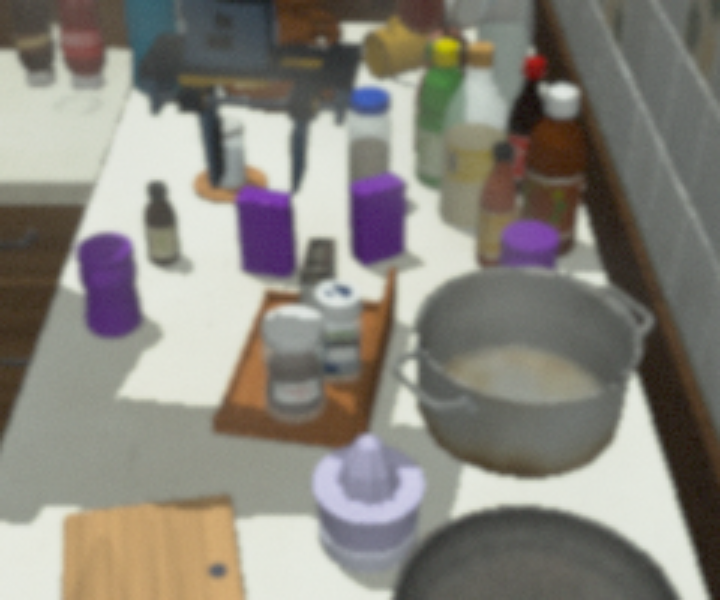

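View pics/w7.png

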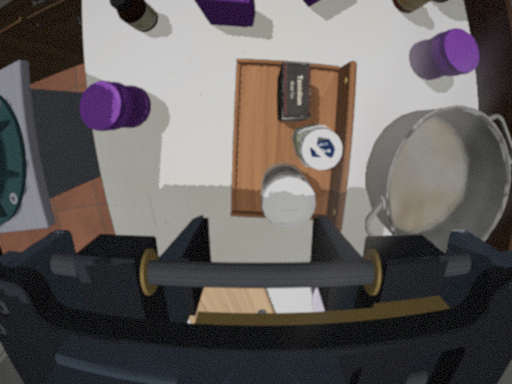

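In the wrist view the coffee jar (290,195), spice jar (318,148) and tea box (296,90) stand upright in the caddy. Coffee and tea measure within 1 mm of their starting readings. The salt jar stands on the coaster, the bystanders haven't moved, and the arm is clear.

```bash
python3 -c "
from workcell import arm
print(arm.close_job())"
```

```text
the job is handed in; nothing more can be done
None
```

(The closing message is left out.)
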